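# Flip open the spoon caddy at the meal-packing table

### The arm

A 6-joint arm with a two-finger parallel gripper is mounted at the origin on the work surface. World frame = base frame: x ahead of the robot, y to its left, z up, the work surface at z = 0. Lengths are in mm, angles in rad, forces in N, time in s.
With the tool pointing down it reaches from about 350 to 875 mm from the base axis. Payload 4.2 kg.
Tool frame: the origin (TCP) lies midway between the tips of the shut fingers; the grasp point (between the pads) lies 19 mm behind it (arm.grasp_offset is the distance from the TCP to the grasp point, in mm); z points along the fingers, y is the direction in which the jaws open and shut (so a half turn about z gives the same grasp; the last joint's range is limited). The gripper opens to 85 mm and grips with 20 to 120 N. Pads are 22 mm wide; open, the fingers measure 114 mm over their backs; the gripper's body (76 mm by 85 mm) begins 54 mm behind the grasp point. The pads swing forward as they close: fully open they stand 13 mm farther back than shut.
Start: joints at [1.405, 0.385, 0.008, 0, -1.194, -0.259], TCP at [257.553, 569.443, 231.312] pointing down, gripper open.
Joint ranges: [-3.14, 3.14], [-1.21, 2.06], [-1.07, 1.41], [-3.16, 2.05], [-2.99, -0.16], [-3.1, 3.1]. Speed limits (rad/s): [2.79, 2.79, 3.14, 3.14, 3.14, 3.14].

### API

Orientations are given as a unit quaternion [x, y, z, w].
In Python, from bench import arm gives the robot as it stands.
- The arm moves only by the tool move_arm, never from a script. Its argument "moves" is a list of rows, each an object with "gripper": the gripper's target within -1 to 1 (fully open at 1, half-way at 0, shut at -1); "xyz": the shift along the tool's x, y, z in cm, a list of three; "angular": the turn, a rotation vector about the tool's x, y, z in rad, a list of three. In form: [{"gripper": gripper, "xyz": [dx, dy, dz], "angular": [wx, wy, wz]}, ...]. A call has 1 to 10 rows; each row is the pose to reach, as a shift and turn from the pose commanded when the call began, along the tool's axes at that moment; what a row does not reach only later rows make up. A row lasts 1/8 s, in which the tool goes at most 62.5 mm and 10.7 degrees, less where a joint would pass 70% of its speed; a pose out of reach is approached as far as the arm can. A call with a gripper value outside its range is refused whole. The fingers move at their own pace and stop on an object; the grip force is fixed at half the most. Time passes only in rows, so rows that repeat a pose let the fingers close. It gives the time, the measured TCP pose, the force and the opening at its end, in the units of the state.
- arm.read_state(): the state, without advancing time (a new reading comes with each control period).
- arm.get_image(name): name is "scene" or "top" or "wrist"; returns (picture, depth): 420x560x3 uint8, blue, green, red; 420x560 float32, mm along the optical axis (not along the pixel's ray), 0 where there is no reading.
- arm.get_calibration(name): a dict with "camera_matrix" (3x3 intrinsics, pixels), "k1" (the pictures are not rectified: a ray, as slopes to the right and down, at radius r is drawn at 1 + k1 r^2 times it, then the intrinsics apply), "R" (3x3) and "t" (3): a world point X has camera coordinates R X + t. Camera axes: x right, y down, z forward; pixel columns grow to the right and rows downward; lengths in mm; the calibration is good to about 2 mm. A picture is of the moment at which its call begins: read the wrist's pose just before it. get_calibration takes no time and is no camera call; for the wrist camera it gives the pose at the moment of the call.
- arm.job_done(): hands the job in, once; it reports no verdict.
The state is a dict: "clock": time; "joints": joint angles; "joint_vel": joint speeds; "joint_efforts": joint torques, N m; "position": TCP position; "ee_rot": TCP orientation; "contact_force": force on the tool from outside, world axes, zero at the start; "wrist_torque": the same for the moment, N m; "gripper_width": finger opening in mm.
Only numpy, scipy, OpenCV 4.12 (cv2) and the standard library are available. Lean on these libraries where they do the work, as an engineer would, in place of code of your own. Each camera call takes 0.05 s, during which the arm holds its last target. There are 200 camera calls.

### The job

Push the red lid of the spoon caddy up by its front lip with the fingers and flip it right over, past upright, so that it stays leaning back open by itself. Only push: pick up nothing, leave both caddies standing in place, keep the blue lid shut and leave everything else on the table undisturbed.

Things in the scene. Friction and masses are not known exactly. Their poses are not given: they have to be found in the camera images.
- red_caddy: aluminium cutlery caddy with a red hinged lid, an open-topped box 150 (x) x 140 (y) x 100 mm high, about 1.8 kg, standing loose on the table; the origin is the centre of its underside, z up, +x from the lip side (turned roughly to the robot) to the hinge side. White spoons inside; the one to be opened
- red_lip (a point): middle of the front edge of the red lid's lip, at its underside; it moves with the lid. The lid is a 6 mm plate over the whole box, about 0.18 kg; the lip is its forward extension, 50 mm wide and 6 mm thick, standing out 30 mm beyond the box's front wall, with free air below down to the table (its underside 100 mm up when shut). This edge is 180 mm from the hinge axis
- red_hinge (a point): middle of the red lid's hinge axis, along the box's y at the top of its far wall, 75 mm beyond the box's centre and 100 mm up
- red_lid (a joint): opening angle of the red lid in rad: 0 shut and level, 1.57 upright, 1.95 leaning back on its stop; the hinge is free and lightly damped, so that the lid falls shut below about 1.55 and back to the stop above
- blue_caddy: aluminium cutlery caddy with a blue hinged lid, an open-topped box 150 (x) x 140 (y) x 100 mm high, about 1.8 kg, standing loose on the table; the origin is the centre of its underside, z up, +x from the lip side (turned roughly to the robot) to the hinge side. To be left shut
- blue_lip (a point): middle of the front edge of the blue lid's lip, at its underside; it moves with the lid. The lid is a 6 mm plate over the whole box, about 0.18 kg; the lip is its forward extension, 50 mm wide and 6 mm thick, standing out 30 mm beyond the box's front wall, with free air below down to the table (its underside 100 mm up when shut). This edge is 180 mm from the hinge axis
- blue_hinge (a point): middle of the blue lid's hinge axis, along the box's y at the top of its far wall, 75 mm beyond the box's centre and 100 mm up
- blue_lid (a joint): opening angle of the blue lid in rad: 0 shut and level, 1.57 upright, 1.95 leaning back on its stop; the hinge is free and lightly damped, so that the lid falls shut below about 1.55 and back to the stop above
- salt_pot: small empty steel pot, 60 mm across, 40 mm high, between the caddies; loose, to be left alone; origin at the centre of its underside
- tub_b: empty white meal tub, 130 x 100 x 40 mm, on the left; loose, to be left alone; origin at the centre of its underside
- spice_jar: jar with a steel cap, 56 mm across, 90 mm high, beyond and between the caddies; loose, to be left alone; origin at the centre of its underside
- sauce_bottle: amber bottle, 60 mm across, 170 mm high, on the left; loose, to be left alone; origin at the centre of its underside
- steel_bowl: steel bowl, 120 mm across, 50 mm high, on the right; loose, to be left alone; origin at the centre of its underside
- tea_cup: white mug, 70 mm across, 75 mm high, on the right; loose, to be left alone; origin at the centre of its underside
- serving_spoon: serving spoon 260 mm long lying at the far edge; loose, to be left alone
Not all that is in view belongs to the job. Leave any pink look-alike of the red_caddy alone.

How it is judged (in metres and radians):
On the way:
1. the fingers push the red lid up, half open (contact force between the fingers and red_caddy above 0.1 N and value of joint red_lid between 0.4 and 1.5 rad), for 0.1 s.
At the end, for the whole second after the job is handed in: The red lid leans back at more than 1.8 rad, at rest (under 0.1 rad/s); the blue lid is shut (under 0.05 rad); both caddies stand level (within 0.05 rad), within 20 mm of where they were, and all other loose things within 30 mm of where they were, the red caddy at rest (value of joint red_lid above 1.8 rad and velocity of joint red_lid between -0.1 and 0.1 rad/s and value of joint blue_lid below 0.05 rad and angle between each of red_caddy, blue_caddy's own z axis and vertical below 0.05 rad and linear speed of red_caddy below 0.02 m/s and distance of each of red_caddy, blue_caddy from where it was at the start of the episode below 0.02 m and distance of each of salt_pot, tub_b, spice_jar, sauce_bottle, steel_bowl, tea_cup, serving_spoon from where it was at the start of the episode below 0.03 m); the robot touches nothing.
It fails at once if a caddy is shoved more than 20 mm, tipped or lifted (distance of any of red_caddy, blue_caddy from where it was at the start of the episode above 0.02 m or height (world z) of any of red_caddy, blue_caddy above 0.01 m or angle between any of red_caddy, blue_caddy's own z axis and vertical above 0.12 rad).
It fails at once if the blue lid is raised (value of joint blue_lid above 0.15 rad).
It fails at once if another loose thing is moved more than 30 mm or lifted (distance of any of salt_pot, tub_b, spice_jar, sauce_bottle, steel_bowl, tea_cup, serving_spoon from where it was at the start of the episode above 0.03 m or height (world z) of any of salt_pot, tub_b, spice_jar, sauce_bottle, steel_bowl, tea_cup, serving_spoon above 0.03 m).
It also fails if it takes over 38 s, if anything falls off the work surface, if the arm or the gripper's body presses on something with over 40 N, if the wrist force passes 120 N, or if a joint passes its speed limit or range.

## Working session

There is one attempt and no reset: what is moved stays moved. The work goes in short steps, Python scripts to look and compute and a tool call to move; the robot and the scene stay as the last step left them, time stands still between calls to the robot, and variables do not carry over. Pictures are saved under pics/ and viewed, about 8 in all and at most 12, crops included, and the job is handed in when it is done.

Besides the shell and the picture viewer there is one more tool, called after "Call:" by a JSON object that holds its "api" and its "payload", one argument or row to a line. move_arm: Moves the arm, as the interface text tells. Its arguments: {"type":"object","properties":{"moves":{"type":"array","items":{"type":"object","properties":{"gripper":{"type":"number"},"xyz":{"type":"array","items":{"type":"number"}},"angular":{"type":"array","items":{"type":"number"}}}}}},"required":["moves"]}

```bash
mkdir -p pics; cat > h.py <<'E'
import numpy as np, cv2
from bench import arm
def world(cal,u,v,d):
    K=np.array(cal["camera_matrix"]);x=(u-K[0,2])/K[0,0];y=(v-K[1,2])/K[1,1]
    a,b=x,y
    for _ in range(10):
        s=1+cal["k1"]*(a*a+b*b);a,b=x/s,y/s
    R=np.array(cal["R"]);t=np.array(cal["t"]).ravel()
    return R.T@(np.array([a*d,b*d,d])-t)
E
python3 - <<'E'
from h import *
import pickle
o={}
for n in("scene","top"):
    c=arm.get_calibration(n);p,d=arm.get_image(n);o[n]=(c,p,d);cv2.imwrite(f"pics/{n}.png",p)
    print(n,c["k1"],np.array(c["R"]).round(2).tolist(),c["t"])
pickle.dump(o,open("im.pkl","wb"));s=arm.read_state();print(s)
E
```

```text
scene -0.10848490908644268 [[-0.45, 0.89, -0.01], [0.47, 0.23, -0.85], [-0.76, -0.39, -0.52]] [ 237.9309058  -155.78186161 1592.99440087]
top -0.01458391470921623 [[0.0, -1.0, 0.01], [-1.0, -0.0, -0.05], [0.05, -0.01, -1.0]] [ -33.48059412  515.86905617 1270.47060826]
{'clock': 0.1, 'joints': array([ 1.40457698e+00,  3.85515485e-01,  6.74325793e-03, -4.41917105e-04,
       -1.19400056e+00, -2.58573458e-01]), 'joint_vel': array([ 1.14430589e-03, -3.82367187e-03,  4.24973997e-03,  1.22615290e-03,
        6.32089595e-06,  2.23632894e-03]), 'joint_efforts': array([-3.98309294e-04, -3.93319452e+01,  1.88929170e+01,  4.19790521e+00,
       -2.55088926e-03,  3.40134960e-06]), 'position': array([257.36391317, 568.97104217, 230.30079274]), 'ee_rot': array([ 9.77510871e-01, -2.10882617e-01, -1.59541291e-04,  9.96655913e-04]), 'contact_force': array([-1.17309582, -0.52815736,  0.01865678]), 'wrist_torque': array([-0.01701974, -0.03291027, -0.00233496]), 'gripper_width': 85.37901021778883}
```

View pics/scene.png

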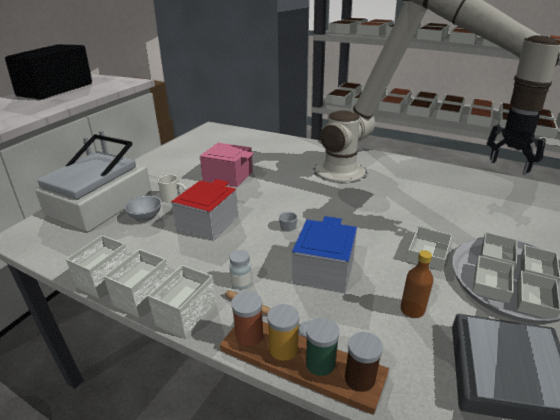

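View pics/top.png

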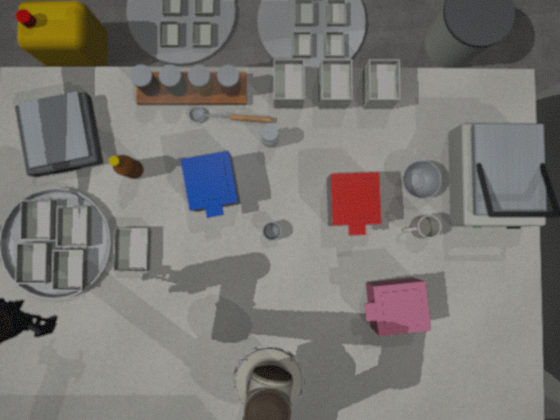

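Candidates in the top view: the red lid is at (355,200) with its lip at (357,234), the pink look-alike at (400,307) and the blue lid at (210,180). The saturated red one with its lip toward the robot fits the description. I'll confirm it in a crop and measure it.

```bash
python3 - <<'E'
from h import *
import pickle
o=pickle.load(open("im.pkl","rb"))
c,p,d=o["top"]
cr=cv2.resize(p[150:350,300:460],None,fx=3.5,fy=3,interpolation=cv2.INTER_CUBIC);cr=cv2.resize(p[155:345,315:450],None,fx=3,fy=3,interpolation=cv2.INTER_CUBIC);cv2.imwrite("pics/crop.png",cr)
for n in("top","scene"):
    c,p,d=o[n]
    h=cv2.cvtColor(p,cv2.COLOR_BGR2HSV)
    m=(((h[...,0]<5)|(h[...,0]>175))&(h[...,1]>190)&(h[...,2]>70)).astype(np.uint8)
    k,l,st,ce=cv2.connectedComponentsWithStats(m)
    for i in range(1,k):
        if st[i,4]<150: continue
        v,u=np.where(l==i);P=np.array([world(c,a,b,d[b,a]) for a,b in zip(u,v) if d[b,a]>0])
        print(n,st[i],ce[i].round(1),"median",np.median(P,0).round(1),"min",np.percentile(P,1,axis=0).round(1),"max",np.percentile(P,99,axis=0).round(1))
        P=P[(P[:,2]>85)&(P[:,2]<125)]
        body=P[P[:,0]>np.percentile(P[:,0],1)+35]
        r=cv2.minAreaRect(body[:,:2].astype(np.float32));print(" body rect",r)
        lip=P[P[:,0]<np.percentile(P[:,0],1)+20];print(" lip",lip.mean(0).round(1),lip.min(0).round(1),lip.max(0).round(1))
c,p,d=o["top"]
# obstacles
for nm,u,v in [("salt",271,231),("cup",430,226),("bowl",422,180),("pink",400,307),("pinklip",372,312),("blue lip",214,211)]:
    print(nm,world(c,u,v,d[v,u]).round(0))
E
```

```text
top [ 332  174   48   60 1219] [358.4 203. ] median [ 534.  -257.6  108.7] min [ 451.8 -313.5  102.4] max [ 605.7 -187.1  114.3]
 body rect ((551.0943603515625, -248.59056091308594), (128.93331909179688, 133.08465576171875), 1.5025503635406494)
 lip [ 460.5 -252.4  107.1] [ 448.5 -272.2  102.1] [ 471.3 -231.8  112.3]
scene [173 180  61  31 991] [204.9 194.6] median [ 556.4 -245.7  107.9] min [ 457.6 -314.9  103.9] max [ 621.9 -184.3  111.3]
 body rect ((559.1445922851562, -249.80902099609375), (130.92193603515625, 135.12347412109375), 0.9611673951148987)
 lip [ 465.1 -252.2  106. ] [ 451.  -277.   103.6] [ 477.6 -230.3  109.1]
salt [454.  -7.   9.]
cup [ 469. -502.   -1.]
bowl [ 612. -476.    6.]
pink [ 240. -371.  111.]
pinklip [ 226. -293.  106.]
blue lip [511. 154. 108.]
```

View pics/crop.png

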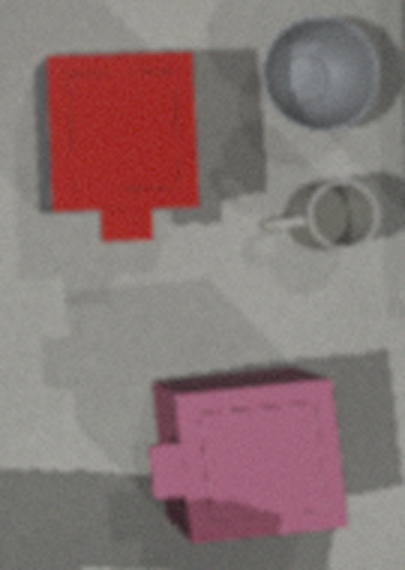

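The crop shows the red lid with its lip at crop (127,240), which is top-view pixel (357,235). The pink box stays separate to its lower right. The lip edge is at about (450,-252,100) and the hinge at about (630,-250,100), with yaw of about 1°. First I'll shut the fingers and move toward the area, which also gives me kinematic data.

Call:
{"api": "move_arm", "payload": {
  "moves": [
    {"gripper":-1,"xyz":[3,3,-6],"angular":[0,0,0]},
    {"gripper":-1,"xyz":[32,31.5,-12],"angular":[0,0,0]},
    {"gripper":-1,"xyz":[32,31.5,-12],"angular":[0,0,0]},
    {"gripper":-1,"xyz":[32,31.5,-12],"angular":[0,0,0]},
    {"gripper":-1,"xyz":[32,31.5,-12],"angular":[0,0,0]},
    {"gripper":-1,"xyz":[32,31.5,-12],"angular":[0,0,0]},
    {"gripper":-1,"xyz":[32,31.5,-12],"angular":[0,0,0]},
    {"gripper":-1,"xyz":[32,31.5,-12],"angular":[0,0,0]},
    {"gripper":-1,"xyz":[32,31.5,-12],"angular":[0,0,0]}
  ]
}}

```text
clock: 1.23
position: [419.8, 148.3, 351.7]
ee_rot: [0.977, -0.213, 0.0, -0.0]
contact_force: [-0.1, 0.3, -0.2]
gripper_width: -0.1
```

```bash
python3 -c "
from h import *
s=arm.read_state();print(s['clock'],s['joints'].round(4).tolist(),s['position'].round(1).tolist(),s['ee_rot'].round(4).tolist(),s['joint_efforts'].round(2).tolist())"
```

```text
1.225 [0.7068, 0.0007, -0.1806, 0.0001, -1.3886, 0.4346] [419.8, 148.3, 351.7] [0.977, -0.213, 0.0003, -0.0003] [-0.83, -20.47, 20.11, 4.58, -0.07, 0.12]
```

Call:
{"api": "move_arm", "payload": {
  "moves": [
    {"gripper":-1,"xyz":[0,0,-5],"angular":[-0.1,0.14,0]},
    {"gripper":-1,"xyz":[0,0,-5],"angular":[-0.2,0.28,0]},
    {"gripper":-1,"xyz":[0,0,-5],"angular":[-0.3,0.42,0]},
    {"gripper":-1,"xyz":[0,0,-5],"angular":[-0.4,0.56,0]},
    {"gripper":-1,"xyz":[0,0,-5],"angular":[-0.466,0.65,0]},
    {"gripper":-1,"xyz":[0,0,-5],"angular":[-0.466,0.65,0]}
  ]
}}

```text
clock: 1.98
position: [418.6, 151.6, 399.4]
ee_rot: [0.901, -0.192, 0.261, 0.29]
contact_force: [0.2, -0.2, 0.3]
gripper_width: -0.2
```

```bash
python3 -c "
from h import *
s=arm.read_state();print(s['clock'],s['joints'].round(4).tolist(),s['position'].round(1).tolist(),s['ee_rot'].round(4).tolist())"
```

```text
1.975 [1.1065, 0.044, -0.4567, 0.6429, -1.5842, -0.1212] [418.6, 151.6, 399.4] [0.9006, -0.1918, 0.2609, 0.29]
```

```bash
cat > kin.py <<'E'
import numpy as np
from scipy.spatial.transform import Rotation as Ro
from scipy.optimize import least_squares
D=[([1.404577,.3855155,.0067433,-.00044,-1.1940006,-.2585735],[257.36,568.97,230.30],[.97751,-.21088,-.00016,.001]),
([.7068,.0007,-.1806,.0001,-1.3886,.4346],[419.8,148.3,351.7],[.977,-.213,.0003,-.0003]),
([1.1065,.044,-.4567,.6429,-1.5842,-.1212],[418.6,151.6,399.4],[.9006,-.1918,.2609,.29])]
e=np.eye(3)
def rv(ax,a): return Ro.from_rotvec(ax*a)
T0=None
def fk(q,p,s4,s6,full=False):
    a,b,hc,c,oS,oW=p
    R1=rv(e[2],q[0]);Rf=R1*rv(e[1],q[1]-q[2]);R4=Rf*rv(e[0],s4*q[3]);R5=R4*rv(e[1],-q[4])
    # at forearm frame x fwd; tool z = x axis ; j6 about x
    RT=R5*rv(e[0],s6*q[5])*T0
    P=np.array([0,0,hc+c])+(R1*rv(e[1],q[1])).apply([0,oS,a])+Rf.apply([b,0,0])+R4.apply([0,oW,0])+R5.apply([c,0,0])
    return P,RT
if __name__=="__main__":
  for s4 in(1,-1):
    for s6 in(1,-1):
      T0=Ro.identity(); r0=[fk(q,[0]*6,s4,s6)[1] for q,_,_ in D]
      T0s=[r.inv()*Ro.from_quat(w) for r,(_,_,w) in zip(r0,D)]
      print(s4,s6,[(T0s[0].inv()*t).magnitude().round(3) for t in T0s],T0s[0].as_matrix().round(2).tolist())
      T0=T0s[0]
      for fix in("W","S"):
        def f(p):
          pp=[p[0],p[1],p[2],p[3],p[4] if fix=="S" else 0,p[4] if fix=="W" else 0]
          return np.concatenate([fk(q,pp,s4,s6)[0]-np.array(x) for q,x,_ in D])
        r=least_squares(f,[500,420,-135,300,-160]);print("  ",fix,r.x.round(1),r.fun.round(1))
E
python3 kin.py
```

```text
Traceback (most recent call last):
  File "kin.py", line 22, in <module>
    print(s4,s6,[(T0s[0].inv()*t).magnitude().round(3) for t in T0s],T0s[0].as_matrix().round(2).tolist())
                 ^^^^^^^^^^^^^^^^^^^^^^^^^^^^^^^^^^
AttributeError: 'float' object has no attribute 'round'
```

```bash
sed -i 's/.magnitude().round(3)/.magnitude()/' kin.py; python3 kin.py
```

```text
1 1 [0.0, 1.3867705343208974, 1.3079540162532857] [[0.0, -0.0, 1.0], [-0.87, 0.49, 0.0], [-0.49, -0.87, 0.0]]
   W [ 779.5  349.8 -272.9 -122.8 -157.7] [   0.4   14.8   89.9  -55.4  -44.5   91.9  -85.7   66.8 -181.7]
   S [ 738.4  357.5 -266.2  -39.1 -200.8] [  41.6   -0.7   55.5  -21.6  -72.4   56.   -56.2   71.2 -111.5]
1 -1 [0.0, 0.0010541365478866794, 1.286544346757306] [[0.0, -0.0, 1.0], [-1.0, 0.0, 0.0], [-0.0, -1.0, -0.0]]
   W [ 779.5  349.8 -272.9 -122.8 -157.7] [   0.4   14.8   89.9  -55.4  -44.5   91.9  -85.7   66.8 -181.7]
   S [ 738.4  357.5 -266.2  -39.1 -200.8] [  41.6   -0.7   55.5  -21.6  -72.4   56.   -56.2   71.2 -111.5]
-1 1 [0.0, 1.3864101611425819, 0.27482736683878917] [[0.0, -0.0, 1.0], [-0.87, 0.49, 0.0], [-0.49, -0.87, -0.0]]
   W [ 564.9  421.8 -137.1  297.7 -159.8] [ 0. -0. -0.  0.  0.  0. -0. -0.  0.]
   S [ 575.4  427.4 -114.9  272.4 -154.2] [ -3.9  10.   29.9   0.6   7.8  31.8  -3.7 -32.3 -61.7]
-1 -1 [0.0, 8.105101868607196e-05, 0.0001151954196347037] [[0.0, -0.0, 1.0], [-1.0, -0.0, 0.0], [0.0, -1.0, -0.0]]
   W [ 564.9  421.8 -137.1  297.7 -159.8] [ 0. -0. -0.  0.  0.  0. -0. -0.  0.]
   S [ 575.4  427.4 -114.9  272.4 -154.2] [ -3.9  10.   29.9   0.6   7.8  31.8  -3.7 -32.3 -61.7]
```

```bash
cat > ik.py <<'E'
import numpy as np, kin
from kin import Ro
from scipy.optimize import least_squares
kin.T0=Ro.from_matrix([[0,0,1],[-1,0,0],[0,-1,0]])
p=[564.9,421.8,-137.1,297.7,0,-159.8]
lo=np.array([-3.14,-1.21,-1.07,-3.16,-2.99,-3.1]);hi=np.array([3.14,2.06,1.41,2.05,-.16,3.1])
fk=lambda q:kin.fk(q,p,-1,-1)
def ori(A,pt,sg=1):
    d=np.array([np.cos(pt)*np.cos(A),np.cos(pt)*np.sin(A),-np.sin(pt)])
    y=np.cross([0,0,1],d);y/=np.linalg.norm(y);y*=sg
    return Ro.from_matrix(np.c_[np.cross(y,d),y,d])
def ik(P,R,q0):
    def f(q):
        X,r=fk(q);return np.r_[(X-P)/100,(R.inv()*r).as_rotvec()]
    s=least_squares(f,np.clip(q0,lo+1e-3,hi-1e-3),bounds=(lo,hi))
    return s.x,np.abs(s.fun).max()
H=np.array([630,-250,100.])
def tip(th,rho=166,dl=13):
    return H+rho*np.array([-np.cos(th),0,np.sin(th)])+dl*np.array([-np.sin(th),0,-np.cos(th)])+[0,-2,0]
if __name__=="__main__":
    rng=np.random.default_rng(0)
    for Ad in(-75,-60,-45,-30,-15,0):
      for pd in(15,25,35):
        for sg in(1,-1):
          R=ori(np.radians(Ad),np.radians(pd),sg);sol=[]
          for k in range(14):
            q,e=ik(tip(0,dl=25),R,rng.uniform(lo,hi))
            if e<1e-3 and not any(np.abs(q-s).max()<.05 for s in sol): sol.append(q)
          for q0 in sol:
            q=q0;mg=9;ok=True;prev=q0;st=0
            for th in np.arange(0,1.8,.15):
                q,e=ik(tip(th),R,q);mg=min(mg,(q-lo).min(),(hi-q).min());ok&=e<1e-3;st=max(st,np.abs(q-prev).max());prev=q
            if ok and st<.6: print(Ad,pd,sg,q0.round(2),q.round(2),"margin %.2f step %.2f"%(mg,st))
E
time python3 ik.py
```

```text
-30 25 1 [-1.04  0.65 -1.04 -2.64 -1.23  1.63] [-0.65  0.19 -0.52 -2.73 -0.29  1.23] margin 0.04 step 0.14
-30 25 -1 [-1.04  0.65 -1.04 -2.64 -1.23 -1.51] [-0.65  0.19 -0.52 -2.73 -0.29 -1.91] margin 0.04 step 0.14
-15 15 1 [-1.17  0.78 -0.88 -2.26 -1.37  1.64] [-0.73  0.24 -0.45 -2.26 -0.59  0.91] margin 0.19 step 0.11
-15 15 -1 [-1.17  0.78 -0.88 -2.26 -1.37 -1.5 ] [-0.73  0.24 -0.45 -2.26 -0.59 -2.23] margin 0.19 step 0.11
-15 25 1 [-1.1   0.56 -0.82 -2.23 -1.01  1.41] [-0.45  0.18 -0.27 -1.56 -0.17  0.07] margin 0.01 step 0.14
-15 25 -1 [-1.1   0.56 -0.82 -2.23 -1.01 -1.73] [-0.45  0.18 -0.27 -1.56 -0.17 -3.08] margin 0.01 step 0.14
0 15 1 [-1.15  0.69 -0.67 -1.93 -1.23  1.37] [-0.73  0.28 -0.3  -1.84 -0.73  0.58] margin 0.40 step 0.10
0 15 -1 [-1.15  0.69 -0.67 -1.93 -1.23 -1.77] [-0.73  0.28 -0.3  -1.84 -0.73 -2.56] margin 0.40 step 0.10
0 25 1 [-1.06  0.53 -0.63 -1.86 -0.97  1.13] [-0.56  0.22 -0.21 -1.44 -0.51  0.11] margin 0.35 step 0.12
0 25 -1 [-1.06  0.53 -0.63 -1.86 -0.97 -2.01] [-0.56  0.22 -0.21 -1.44 -0.51 -3.03] margin 0.07 step 0.12
0 35 1 [-0.91  0.4  -0.55 -1.69 -0.71  0.79] [-0.36  0.19 -0.2  -0.89 -0.38 -0.51] margin 0.22 step 0.14
real	0m35.030s
user	0m35.269s
sys	0m0.134s
```

```bash
cat > plan1.py <<'E'
from ik import *
from bench import arm
R=ori(0,np.radians(30),1)
rng=np.random.default_rng(1)
ref=np.array([-1.,.47,-.6,-1.78,-.85,1.])
qs={}
q=ref
for n,P in [("s",[460,-252,62]),("m",[425,-252,62]),("c",[400,-252,130]),("pre",[400,-252,250])]:
    q,e=ik(np.array(P,float),R,q);qs[n]=q;print(n,q.round(2).tolist(),"err %.4f"%e)
q=qs["s"]
for th in np.arange(0,1.81,.3):
    q,e=ik(tip(th),R,q);print("th %.1f"%th,q.round(2).tolist(),tip(th).round(0).tolist(),"err %.4f"%e)
def rel(q,B):
    X,r=fk(q);X0,r0=B;return (r0.inv().apply(X-X0)/10).round(1).tolist(),(r0.inv()*r).as_rotvec().round(3).tolist()
q0=arm.read_state()['joints'];print("fk chk",fk(q0)[0].round(1))
N=20;qp=[q0+(qs["pre"]-q0)*i/N for i in range(N+1)]
for i in range(1,N+1):
    if (i-1)%10==0:B=fk(qp[i-1])
    a=Ro.from_quat([0,0,0,1]);X,r=fk(qp[i]);d=r.as_matrix()[:,2];W=X-297.7*d
    st=np.degrees((fk(qp[i-1])[1].inv()*r).magnitude())
    print(i,*rel(qp[i],B),"tip",X.round(0).tolist(),"W",W.round(0).tolist(),"rot %.1f"%st)
E
python3 plan1.py
```

```text
s [-1.01, 0.5, -0.61, -1.81, -0.86, 1.04] err 0.0000
m [-1.09, 0.49, -0.65, -1.77, -0.9, 1.07] err 0.0000
c [-1.06, 0.26, -0.62, -1.58, -0.86, 0.75] err 0.0000
pre [-0.9, -0.04, -0.51, -1.28, -0.79, 0.16] err 0.0000
th 0.0 [-0.98, 0.42, -0.59, -1.76, -0.82, 0.92] [464.0, -252.0, 87.0] err 0.0000
th 0.3 [-0.91, 0.28, -0.54, -1.64, -0.76, 0.67] [468.0, -252.0, 137.0] err 0.0000
th 0.6 [-0.81, 0.18, -0.47, -1.52, -0.68, 0.42] [486.0, -252.0, 183.0] err 0.0000
th 0.9 [-0.7, 0.14, -0.4, -1.4, -0.6, 0.19] [517.0, -252.0, 222.0] err 0.0000
th 1.2 [-0.59, 0.13, -0.31, -1.29, -0.52, 0.0] [558.0, -252.0, 250.0] err 0.0000
th 1.5 [-0.49, 0.17, -0.23, -1.2, -0.45, -0.14] [605.0, -252.0, 265.0] err 0.0000
th 1.8 [-0.43, 0.24, -0.16, -1.15, -0.4, -0.23] [655.0, -252.0, 265.0] err 0.0000
fk chk [418.6 151.6 399.4]
1 [-1.2, 1.8, 4.4] [-0.024, -0.142, 0.061] tip [416.0, 113.0, 369.0] W [347.0, 293.0, 596.0] rot 8.9
2 [-2.8, 3.5, 8.3] [-0.04, -0.28, 0.132] tip [409.0, 79.0, 341.0] W [375.0, 245.0, 585.0] rot 9.0
3 [-4.6, 5.2, 11.5] [-0.047, -0.415, 0.214] tip [398.0, 49.0, 314.0] W [396.0, 196.0, 573.
[... 1059 characters left out ...]
, 0.479] tip [364.0, -67.0, 197.0] W [270.0, -210.0, 440.0] rot 10.0
15 [5.1, -4.1, -2.0] [0.457, -0.422, 0.601] tip [376.0, -86.0, 202.0] W [245.0, -223.0, 431.0] rot 10.1
16 [7.2, -5.1, -3.4] [0.569, -0.487, 0.723] tip [387.0, -109.0, 208.0] W [221.0, -234.0, 422.0] rot 10.2
17 [9.7, -6.0, -5.2] [0.686, -0.545, 0.846] tip [396.0, -138.0, 217.0] W [199.0, -241.0, 415.0] rot 10.3
18 [12.7, -6.4, -7.1] [0.808, -0.597, 0.969] tip [402.0, -172.0, 227.0] W [178.0, -246.0, 408.0] rot 10.3
19 [16.0, -6.5, -9.3] [0.935, -0.642, 1.092] tip [404.0, -210.0, 238.0] W [159.0, -250.0, 403.0] rot 10.4
20 [19.7, -5.9, -11.5] [1.065, -0.68, 1.215] tip [400.0, -252.0, 250.0] W [142.0, -252.0, 399.0] rot 10.4
```

Call:
{"api": "move_arm", "payload": {
  "moves": [
    {"gripper":-1,"xyz":[-1.2,1.8,4.4],"angular":[-0.024,-0.142,0.061]},
    {"gripper":-1,"xyz":[-2.8,3.5,8.3],"angular":[-0.04,-0.28,0.132]},
    {"gripper":-1,"xyz":[-4.6,5.2,11.5],"angular":[-0.047,-0.415,0.214]},
    {"gripper":-1,"xyz":[-6.6,6.6,14.2],"angular":[-0.046,-0.545,0.307]},
    {"gripper":-1,"xyz":[-8.6,7.8,16.4],"angular":[-0.038,-0.669,0.409]},
    {"gripper":-1,"xyz":[-10.4,8.6,18.1],"angular":[-0.022,-0.785,0.521]},
    {"gripper":-1,"xyz":[-12.1,9.2,19.4],"angular":[0.0,-0.894,0.642]},
    {"gripper":-1,"xyz":[-13.3,9.5,20.5],"angular":[0.03,-0.993,0.772]},
    {"gripper":-1,"xyz":[-14.2,9.6,21.3],"angular":[0.064,-1.081,0.911]},
    {"gripper":-1,"xyz":[-14.7,9.7,22.1],"angular":[0.104,-1.159,1.058]}
  ]
}}

```text
clock: 3.22
position: [335.4, -30.8, 202.9]
ee_rot: [-0.692, 0.705, 0.138, 0.068]
contact_force: [0.1, -0.5, -0.3]
gripper_width: 0.0
```

```bash
cat > plan2.py <<'E'
import sys
from ik import *
from bench import arm
# usage: plan2 A p N x y z ... joint interpolation to pose
def rel(q,B):
    X,r=fk(q);X0,r0=B;return (r0.inv().apply(X-X0)/10).round(1).tolist(),(r0.inv()*r).as_rotvec().round(3).tolist()
s=arm.read_state();q0=s['joints'];print(s['clock'],q0.round(3).tolist(),s['position'].round(1),s['contact_force'].round(2))
B=fk(q0)
R=ori(0,np.radians(30),1);q,e=ik(np.array([400,-252,250.]),R,np.array([-.9,-.04,-.51,-1.28,-.79,.16]))
N=11
for i in range(1,N+1):
    qi=q0+(q-q0)*i/N;print(i,*rel(qi,B),fk(qi)[0].round(0))
E
python3 plan2.py
```

```text
3.225 [0.097, -0.001, -0.477, -0.326, -1.184, 0.021] [335.4 -30.8 202.9] [ 0.06 -0.53 -0.29]
1 [0.6, -0.3, 0.3] [0.068, -0.086, 0.107] [338. -35. 198.]
2 [1.2, -0.9, 0.3] [0.144, -0.168, 0.214] [344. -42. 196.]
3 [2.0, -1.7, -0.0] [0.226, -0.245, 0.323] [352. -50. 196.]
4 [3.1, -2.6, -0.6] [0.314, -0.316, 0.432] [361. -62. 197.]
5 [4.4, -3.6, -1.5] [0.407, -0.383, 0.542] [372. -77. 201.]
6 [6.1, -4.6, -2.6] [0.506, -0.444, 0.652] [382. -97. 206.]
7 [8.1, -5.5, -4.0] [0.609, -0.5, 0.763] [ 391. -120.  213.]
8 [10.5, -6.2, -5.7] [0.716, -0.55, 0.874] [ 399. -148.  220.]
9 [13.2, -6.5, -7.5] [0.827, -0.595, 0.985] [ 403. -179.  229.]
10 [16.3, -6.5, -9.4] [0.942, -0.635, 1.096] [ 404. -214.  239.]
11 [19.6, -6.0, -11.5] [1.06, -0.669, 1.207] [ 400. -252.  250.]
```

Call:
{"api": "move_arm", "payload": {
  "moves": [
    {"gripper":-1,"xyz":[0.6,-0.3,0.3],"angular":[0.068,-0.086,0.107]},
    {"gripper":-1,"xyz":[1.2,-0.9,0.3],"angular":[0.144,-0.168,0.214]},
    {"gripper":-1,"xyz":[2.0,-1.7,0],"angular":[0.226,-0.245,0.323]},
    {"gripper":-1,"xyz":[3.1,-2.6,-0.6],"angular":[0.314,-0.316,0.432]},
    {"gripper":-1,"xyz":[4.4,-3.6,-1.5],"angular":[0.407,-0.383,0.542]},
    {"gripper":-1,"xyz":[6.1,-4.6,-2.6],"angular":[0.506,-0.444,0.652]},
    {"gripper":-1,"xyz":[8.1,-5.5,-4.0],"angular":[0.609,-0.5,0.763]},
    {"gripper":-1,"xyz":[10.5,-6.2,-5.7],"angular":[0.716,-0.55,0.874]},
    {"gripper":-1,"xyz":[13.2,-6.5,-7.5],"angular":[0.827,-0.595,0.985]},
    {"gripper":-1,"xyz":[16.3,-6.5,-9.4],"angular":[0.942,-0.635,1.096]}
  ]
}}

```text
clock: 4.47
position: [404.3, -216.0, 240.8]
ee_rot: [-0.073, 0.877, 0.027, 0.474]
contact_force: [0.5, 0.1, 0.1]
gripper_width: 0.1
```

```bash
cat > go.py <<'E'
# print rows (tool frame of the present pose) for world tips with A=0 p=30
import sys,ast
from ik import *
from bench import arm
def rows(pts,A=0,p=30):
    s=arm.read_state();r0=Ro.from_quat(s['ee_rot']);X0=s['position'];q=s['joints'];R=ori(np.radians(A),np.radians(p),1)
    print(round(s['clock'],2),q.round(2).tolist(),X0.round(1),s['contact_force'].round(2),"ang",(r0.inv()*R).as_rotvec().round(3).tolist())
    for P in pts:
        P=np.array(P,float);q,e=ik(P,R,q);print(P.round(0).tolist(),(r0.inv().apply(P-X0)/10).round(1).tolist(),q.round(2).tolist(),round(float(e),4))
if __name__=="__main__": rows(ast.literal_eval(sys.argv[1]))
E
python3 go.py "[(400,-252,250),(395,-252,190),(395,-252,130)]"
python3 - <<'E'
from h import *
c=arm.get_calibration("wrist");p,d=arm.get_image("wrist");cv2.imwrite("pics/w1.png",p)
E
```

```text
4.47 [-0.8, -0.04, -0.5, -1.19, -0.82, 0.14] [ 404.3 -216.   240.8] [0.48 0.14 0.07] ang [0.119, -0.056, 0.099]
[400.0, -252.0, 250.0] [-0.2, -3.5, -1.3] [-0.9, -0.04, -0.51, -1.28, -0.79, 0.16] 0.0
[395.0, -252.0, 190.0] [5.1, -3.3, 1.6] [-0.99, 0.09, -0.57, -1.43, -0.82, 0.45] 0.0
[395.0, -252.0, 130.0] [10.1, -3.2, 4.9] [-1.07, 0.26, -0.63, -1.58, -0.87, 0.75] 0.0
```

View pics/w1.png

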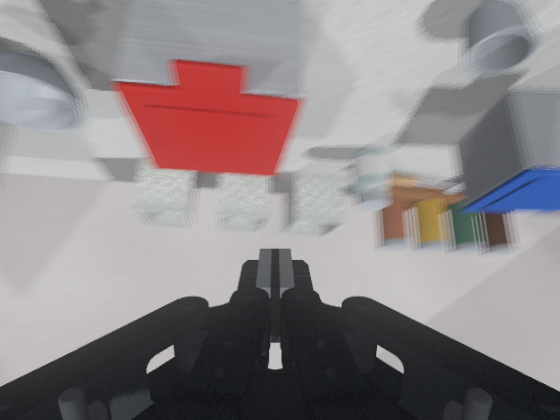

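The wrist view is upside down, with the camera under the gripper. It shows the red lip's front edge from (175,62) to (245,66). I'll measure the lip and check that the camera clears.

```bash
python3 - <<'E'
from h import *
import time
s=arm.read_state();c=arm.get_calibration("wrist");p,d=arm.get_image("wrist")
R=np.array(c["R"]);t=np.array(c["t"]).ravel();C=-R.T@t;print("cam",C.round(0),"tcp",s['position'].round(0), np.array(c["camera_matrix"]).round(0).tolist())
from scipy.spatial.transform import Rotation as Ro
print("cam in tool",Ro.from_quat(s['ee_rot']).inv().apply(C-s['position']).round(0))
for u,v in[(178,66),(210,67),(242,70),(125,86),(290,100),(162,168),(272,171)]: print(u,v,world(c,u,v,d[v,u]).round(1))
E
```

```text
cam [ 248. -241.  260.] tcp [ 404. -218.  241.] [[349.0, 0.0, 275.0], [0.0, 349.0, 205.0], [0.0, 0.0, 1.0]]
cam in tool [  70.    0. -142.]
178 66 [ 476.6 -285.6   82.3]
210 67 [ 444.6 -258.6  105.3]
242 70 [ 444.4 -237.4  105. ]
125 86 [ 476.  -321.1  105. ]
290 100 [ 473.4 -199.2  104.4]
162 168 [ 842.1 -361.3   17.2]
272 171 [ 609.8 -193.8  105.8]
```

The camera hangs 70 mm below the axis and would pass close to the pink box. I'll roll the tool 90° so the camera is on the open +y side.

```bash
sed -i 's/    return Ro.from_matrix(np.c_\[np.cross(y,d),y,d\])/    return Ro.from_matrix(np.c_[np.cross(y,d),y,d])*Ro.from_rotvec([0,0,np.pi\/2])/' ik.py
python3 go.py "[(400,-254,250),(395,-254,190),(395,-254,130),(425,-254,60),(460,-254,60),(530,-254,230),(660,-254,265)]"
```

```text
4.58 [-0.81, -0.04, -0.5, -1.18, -0.82, 0.14] [ 403.4 -216.5  240.4] [ 0.58 -0.64  0.48] ang [0.048, -0.141, 1.668]
[400.0, -254.0, 250.0] [-0.2, -3.7, -1.2] [-0.9, -0.04, -0.5, -1.28, -0.79, -1.41] 0.0
[395.0, -254.0, 190.0] [5.0, -3.5, 1.6] [-1.0, 0.09, -0.57, -1.43, -0.83, -1.12] 0.0
[395.0, -254.0, 130.0] [10.1, -3.3, 5.0] [-1.08, 0.26, -0.63, -1.57, -0.87, -0.82] 0.0
[425.0, -254.0, 60.0] [14.3, -3.6, 11.3] [-1.09, 0.5, -0.64, -1.77, -0.9, -0.49] 0.0
[460.0, -254.0, 60.0] [12.4, -4.2, 14.2] [-1.02, 0.5, -0.6, -1.81, -0.86, -0.52] 0.0
[530.0, -254.0, 230.0] [-5.6, -5.6, 10.6] [-0.67, 0.14, -0.37, -1.37, -0.58, -1.43] 0.0
[660.0, -254.0, 265.0] [-15.6, -7.7, 19.4] [-0.42, 0.24, -0.15, -1.14, -0.4, -1.81] 0.0
```

Call:
{"api": "move_arm", "payload": {
  "moves": [
    {"gripper":-1,"xyz":[-0.2,-3.7,-1.2],"angular":[0.005,-0.014,0.17]},
    {"gripper":-1,"xyz":[-0.2,-3.7,-1.2],"angular":[0.01,-0.028,0.34]},
    {"gripper":-1,"xyz":[-0.2,-3.7,-1.2],"angular":[0.015,-0.042,0.51]},
    {"gripper":-1,"xyz":[-0.2,-3.7,-1.2],"angular":[0.02,-0.056,0.68]},
    {"gripper":-1,"xyz":[-0.2,-3.7,-1.2],"angular":[0.025,-0.07,0.85]},
    {"gripper":-1,"xyz":[-0.2,-3.7,-1.2],"angular":[0.03,-0.084,1.02]},
    {"gripper":-1,"xyz":[-0.2,-3.7,-1.2],"angular":[0.035,-0.1,1.19]},
    {"gripper":-1,"xyz":[-0.2,-3.7,-1.2],"angular":[0.04,-0.115,1.36]},
    {"gripper":-1,"xyz":[-0.2,-3.7,-1.2],"angular":[0.045,-0.13,1.53]},
    {"gripper":-1,"xyz":[-0.2,-3.7,-1.2],"angular":[0.048,-0.141,1.668]}
  ]
}}

```text
clock: 5.82
position: [401.3, -251.4, 248.8]
ee_rot: [0.612, 0.614, 0.355, 0.351]
contact_force: [-0.9, -0.3, 0.1]
gripper_width: 0.0
```

```bash
python3 go.py "[(400,-254,250),(395,-254,190),(395,-254,130),(415,-254,75),(425,-254,60),(460,-254,60)]"
python3 - <<'E'
from h import *
c=arm.get_calibration("wrist");p,d=arm.get_image("wrist");cv2.imwrite("pics/w2.png",p)
h=cv2.cvtColor(p,cv2.COLOR_BGR2HSV)
m=((h[...,0]<5)|(h[...,0]>175))&(h[...,1]>190)&(h[...,2]>70)
v,u=np.where(m);P=np.array([world(c,a,b,d[b,a]) for a,b in zip(u,v)]);P=P[(P[:,2]>98)&(P[:,2]<114)]
print("x range",np.percentile(P[:,0],[.5,99.5]))
for lo in range(440,640,15):
    Q=P[(P[:,0]>=lo)&(P[:,0]<lo+15)]
    if len(Q)>20: print(lo,Q[:,1].min().round(1),Q[:,1].max().round(1),((Q[:,1].min()+Q[:,1].max())/2).round(1),Q[:,2].mean().round(1))
E
```

```text
5.83 [-0.9, -0.03, -0.5, -1.28, -0.79, -1.41] [ 401.3 -251.4  248.8] [-0.88 -0.26  0.07] ang [-0.002, -0.007, -0.001]
[400.0, -254.0, 250.0] [-0.3, 0.0, -0.2] [-0.9, -0.04, -0.5, -1.28, -0.79, -1.41] 0.0
[395.0, -254.0, 190.0] [-0.3, -5.4, 2.4] [-1.0, 0.09, -0.57, -1.43, -0.83, -1.12] 0.0
[395.0, -254.0, 130.0] [-0.3, -10.6, 5.4] [-1.08, 0.26, -0.63, -1.57, -0.87, -0.82] 0.0
[415.0, -254.0, 75.0] [-0.3, -14.3, 9.9] [-1.1, 0.44, -0.65, -1.72, -0.89, -0.56] 0.0
[425.0, -254.0, 60.0] [-0.4, -15.1, 11.5] [-1.09, 0.5, -0.64, -1.77, -0.9, -0.49] 0.0
[460.0, -254.0, 60.0] [-0.4, -13.4, 14.5] [-1.02, 0.5, -0.6, -1.81, -0.86, -0.52] 0.0Traceback (most recent call last):
  File "<stdin>", line 5, in <module>
IndexError: too many indices for array: array is 1-dimensional, but 2 were indexed
```

View pics/w2.png

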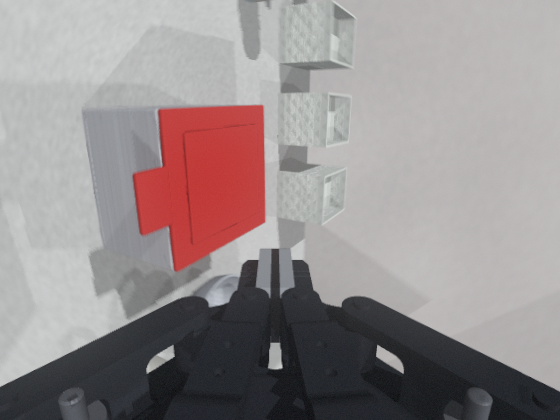

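The sharp view shows the lip's front edge from (135,176) to (141,234), and the lid corners at (161,109), (174,268), (264,106) and (266,222).

```bash
python3 - <<'E'
from h import *
c=arm.get_calibration("wrist");p,d=arm.get_image("wrist")
R=np.array(c["R"]);t=np.array(c["t"]).ravel();C=-R.T@t
for u,v in[(135,176),(141,234),(161,109),(174,268),(264,106),(266,222)]:
    r=world(c,u,v,1000.)-C
    print(u,v,"ray at z=106",(C+r*(106-C[2])/r[2]).round(1),"depth pt (4px in)",world(c,u+4,v+(3 if v<170 else -3),d[v+(3 if v<170 else -3),u+4]).round(1))
E
```

```text
135 176 ray at z=106 [ 443.2 -229.4  106. ] depth pt (4px in) [ 450.8 -228.8  101.1]
141 234 ray at z=106 [ 442.8 -274.5  106. ] depth pt (4px in) [ 446.4 -273.1  106.4]
161 109 ray at z=106 [ 473.2 -182.1  106. ] depth pt (4px in) [ 477.9 -184.4  105.1]
174 268 ray at z=106 [ 472.5 -315.4  106. ] depth pt (4px in) [ 478.  -314.9  105.4]
264 106 ray at z=106 [ 623.6 -179.5  106. ] depth pt (4px in) [ 8.082e+02 -1.830e+02 -6.000e-01]
266 222 ray at z=106 [ 625.4 -317.2  106. ] depth pt (4px in) [ 813.4 -382.7   -1.1]
```

Call:
{"api": "move_arm", "payload": {
  "moves": [
    {"gripper":-1,"xyz":[-0.1,-2.7,1.2],"angular":[0,0,0]},
    {"gripper":-1,"xyz":[-0.1,-5.4,2.4],"angular":[0,0,0]},
    {"gripper":-1,"xyz":[-0.1,-8,3.9],"angular":[0,0,0]},
    {"gripper":-1,"xyz":[-0.1,-10.6,5.4],"angular":[0,0,0]},
    {"gripper":-1,"xyz":[-0.1,-13,7.6],"angular":[0,0,0]},
    {"gripper":-1,"xyz":[-0.1,-15,9.7],"angular":[0,0,0]},
    {"gripper":-1,"xyz":[-0.1,-15.4,11.1],"angular":[0,0,0]},
    {"gripper":-1,"xyz":[-0.1,-15.4,11.1],"angular":[0,0,0]}
  ]
}}

```text
clock: 6.92
position: [419.7, -252.4, 58.0]
ee_rot: [0.611, 0.615, 0.355, 0.351]
contact_force: [-0.1, -0.0, -0.6]
gripper_width: -0.2
```

```bash
sed -i 's/H=np.array.*/H=np.array([626,-250,100.])/' ik.py
python3 - <<'E'
from go import *
rows([(440,-252,60),(456,-252,60)]+[tip(t,166,14) for t in np.arange(0,1.81,.15)])
from h import *
p,d=arm.get_image("scene");cv2.imwrite("pics/s2.png",cv2.resize(p[100:270,130:400],None,fx=2.9,fy=2.9,interpolation=cv2.INTER_CUBIC))
E
```

```text
6.92 [-1.1, 0.5, -0.65, -1.75, -0.91, -0.49] [ 419.7 -252.4   58. ] [-0.06 -0.01 -0.57] ang [-0.003, -0.008, 0.002]
[440.0, -252.0, 60.0] [0.0, 1.2, 1.7] [-1.06, 0.5, -0.63, -1.79, -0.88, -0.5] 0.0
[456.0, -252.0, 60.0] [0.0, 2.0, 3.0] [-1.02, 0.5, -0.61, -1.81, -0.87, -0.52] 0.0
[460.0, -252.0, 86.0] [0.0, 4.4, 2.1] [-0.99, 0.42, -0.59, -1.76, -0.83, -0.64] 0.0
[460.0, -252.0, 111.0] [0.0, 6.6, 0.8] [-0.96, 0.35, -0.57, -1.7, -0.8, -0.77] 0.0
[463.0, -252.0, 136.0] [0.0, 8.9, -0.1] [-0.92, 0.28, -0.55, -1.64, -0.76, -0.89] 0.0
[470.0, -252.0, 160.0] [0.0, 11.3, -0.7] [-0.87, 0.23, -0.52, -1.58, -0.73, -1.02] 0.0
[481.0, -252.0, 182.0] [0.0, 13.8, -0.9] [-0.82, 0.18, -0.48, -1.52, -0.69, -1.14] 0.0
[495.0, -252.0, 203.0] [0.0, 16.3, -0.8] [-0.77, 0.15, -0.44, -1.46, -0.65, -1.26] 0.0
[512.0, -252.0, 221.0] [-0.0, 18.7, -0.2] [-0.71, 0.13, -0.4, -1.4, -0.61, -1.37] 0.0
[531.0, -252.0, 237.0] [-0.0, 21.1, 0.6] [-0.65, 0.13, -0.36, -1.35, -0.57, -1.47] 0.0
[553.0, -252.0, 250.0] [-0.0, 23.3, 1.9] [-0.59, 0.13, -0.32, -1.3, -0.53, -1.56] 0.0
[576.0, -252.0, 259.0] [-0.0, 25.2, 3.4] [-0.54, 0.14, -0.28, -1.25, -0.49, -1.64] 0.0
[600.0, -252.0, 265.0] [-0.1, 26.9, 5.2] [-0.5, 0.17, -0.24, -1.21, -0.46, -1.71] 0.0
[625.0, -252.0, 267.0] [-0.1, 28.4, 7.3] [-0.46, 0.2, -0.2, -1.18, -0.43, -1.76] 0.0
[650.0, -252.0, 265.0] [-0.1, 29.5, 9.5] [-0.43, 0.23, -0.16, -1.16, -0.41, -1.79] 0.0
```

View pics/s2.png

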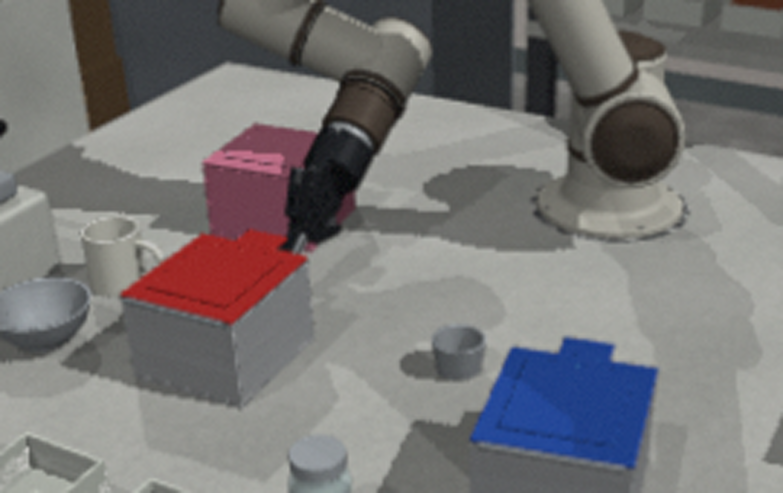

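The fingertips are in front of and below the lip. Next I'll slide them under and start lifting along the arc.

Call:
{"api": "move_arm", "payload": {
  "moves": [
    {"gripper":-1,"xyz":[0,1.2,1.7],"angular":[0,0,0]},
    {"gripper":-1,"xyz":[0,2.0,3.0],"angular":[0,0,0]},
    {"gripper":-1,"xyz":[0,2.0,3.0],"angular":[0,0,0]},
    {"gripper":-1,"xyz":[0,3.2,2.6],"angular":[0,0,0]},
    {"gripper":-1,"xyz":[0,4.4,2.1],"angular":[0,0,0]},
    {"gripper":-1,"xyz":[0,5.5,1.4],"angular":[0,0,0]},
    {"gripper":-1,"xyz":[0,6.6,0.8],"angular":[0,0,0]}
  ]
}}

```text
clock: 7.85
position: [458.2, -251.7, 112.0]
ee_rot: [0.612, 0.615, 0.354, 0.35]
contact_force: [-0.5, -0.0, -1.8]
gripper_width: -0.0
```

```bash
python3 - <<'E'
from go import *
rows([tip(t,166,14) for t in np.arange(.25,1.81,.1)])
from h import *
p,d=arm.get_image("scene");cv2.imwrite("pics/s3.png",cv2.resize(p[100:270,130:400],None,fx=2.9,fy=2.9,interpolation=cv2.INTER_CUBIC))
E
```

```text
7.85 [-0.96, 0.34, -0.57, -1.68, -0.79, -0.78] [ 458.2 -251.7  112. ] [-0.49 -0.03 -1.82] ang [-0.005, -0.006, 0.001]
[462.0, -252.0, 128.0] [-0.0, 1.5, -0.5] [-0.93, 0.3, -0.56, -1.66, -0.77, -0.85] 0.0
[465.0, -252.0, 144.0] [-0.0, 3.1, -1.0] [-0.91, 0.26, -0.54, -1.62, -0.75, -0.93] 0.0
[470.0, -252.0, 160.0] [-0.0, 4.7, -1.3] [-0.87, 0.23, -0.52, -1.58, -0.73, -1.02] 0.0
[477.0, -252.0, 175.0] [-0.0, 6.4, -1.5] [-0.84, 0.19, -0.49, -1.54, -0.7, -1.1] 0.0
[485.0, -252.0, 189.0] [-0.0, 8.0, -1.6] [-0.8, 0.17, -0.47, -1.5, -0.67, -1.18] 0.0
[495.0, -252.0, 203.0] [-0.0, 9.7, -1.4] [-0.77, 0.15, -0.44, -1.46, -0.65, -1.26] 0.0
[506.0, -252.0, 215.0] [-0.0, 11.3, -1.1] [-0.73, 0.14, -0.42, -1.42, -0.62, -1.33] 0.0
[518.0, -252.0, 227.0] [-0.0, 12.9, -0.6] [-0.69, 0.13, -0.39, -1.38, -0.59, -1.4] 0.0
[531.0, -252.0, 237.0] [-0.0, 14.5, 0.0] [-0.65, 0.13, -0.36, -1.35, -0.57, -1.47] 0.0
[545.0, -252.0, 246.0] [-0.1, 15.9, 0.8] [-0.61, 0.13, -0.34, -1.31, -0.54, -1.53] 0.0
[560.0, -252.0, 253.0] [-0.1, 17.3, 1.7] [-0.58, 0.13, -0.31, -1.28, -0.52, -1.59] 0.0
[576.0, -252.0, 259.0] [-0.1, 18.6, 2.8] [-0.54, 0.14, -0.28, -1.25, -0.49, -1.64] 0.0
[592.0, -252.0, 263.0] [-0.1, 19.8, 3.9] [-0.51, 0.16, -0.25, -1.22, -0.47, -1.69] 0.0
[609.0, -252.0, 266.0] [-0.1, 20.8, 5.2] [-0.49, 0.17, -0.23, -1.2, -0.45, -1.72] 0.0
[625.0, -252.0, 267.0] [-0.1, 21.8, 6.6] [-0.46, 0.2, -0.2, -1.18, -0.43, -1.76] 0.0
[642.0, -252.0, 266.0] [-0.1, 22.5, 8.1] [-0.44, 0.22, -0.18, -1.16, -0.42, -1.78] 0.0
```

View pics/s3.png

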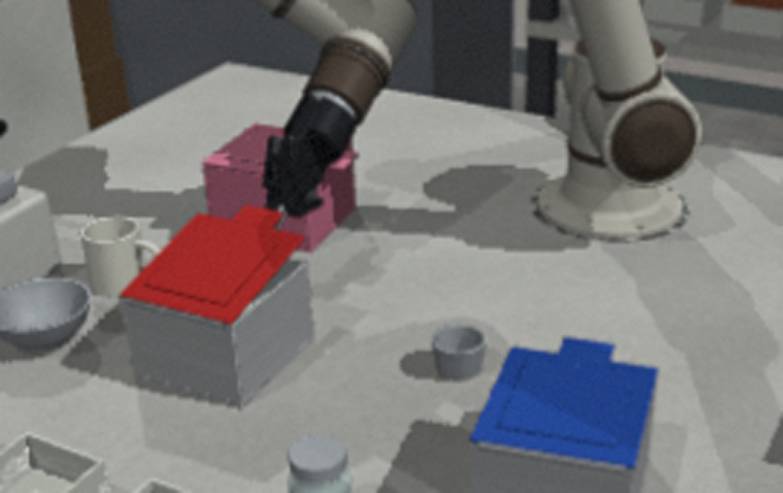

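The lid is rising, with the lip resting on the fingertips, about 1.8 N on the tool, and the box has not moved. I'll continue along the arc.

Call:
{"api": "move_arm", "payload": {
  "moves": [
    {"gripper":-1,"xyz":[0,1.5,-0.5],"angular":[0,0,0]},
    {"gripper":-1,"xyz":[0,3.1,-1.0],"angular":[0,0,0]},
    {"gripper":-1,"xyz":[0,4.7,-1.3],"angular":[0,0,0]},
    {"gripper":-1,"xyz":[0,6.4,-1.5],"angular":[0,0,0]},
    {"gripper":-1,"xyz":[0,8.0,-1.6],"angular":[0,0,0]},
    {"gripper":-1,"xyz":[0,9.7,-1.4],"angular":[0,0,0]},
    {"gripper":-1,"xyz":[0,11.3,-1.1],"angular":[0,0,0]},
    {"gripper":-1,"xyz":[0,12.9,-0.6],"angular":[0,0,0]},
    {"gripper":-1,"xyz":[0,14.5,0],"angular":[0,0,0]}
  ]
}}

```text
clock: 9.02
position: [531.3, -251.6, 236.6]
ee_rot: [0.612, 0.615, 0.354, 0.35]
contact_force: [-0.5, -0.6, -2.0]
gripper_width: -0.3
```

```bash
python3 - <<'E'
from go import *
rows([tip(t,163,14) for t in np.arange(1.15,1.86,.1)]+[(600,-252,275),(540,-252,290)])
from h import *
p,d=arm.get_image("scene");cv2.imwrite("pics/s4.png",cv2.resize(p[70:270,130:400],None,fx=2.9,fy=2.9,interpolation=cv2.INTER_CUBIC))
E
```

```text
9.03 [-0.65, 0.13, -0.36, -1.34, -0.57, -1.48] [ 531.3 -251.6  236.6] [-0.53 -0.6  -2.04] ang [-0.005, -0.007, 0.001]
[547.0, -252.0, 243.0] [-0.1, 1.3, 1.0] [-0.61, 0.13, -0.34, -1.32, -0.54, -1.52] 0.0
[561.0, -252.0, 250.0] [-0.1, 2.7, 1.9] [-0.58, 0.14, -0.31, -1.29, -0.52, -1.58] 0.0
[577.0, -252.0, 256.0] [-0.1, 4.0, 2.9] [-0.55, 0.15, -0.28, -1.26, -0.49, -1.63] 0.0
[592.0, -252.0, 260.0] [-0.1, 5.1, 4.1] [-0.52, 0.16, -0.26, -1.23, -0.47, -1.67] 0.0
[609.0, -252.0, 263.0] [-0.1, 6.1, 5.4] [-0.49, 0.18, -0.23, -1.21, -0.45, -1.71] 0.0
[625.0, -252.0, 264.0] [-0.1, 7.1, 6.7] [-0.47, 0.2, -0.2, -1.19, -0.43, -1.74] 0.0
[641.0, -252.0, 263.0] [-0.1, 7.8, 8.2] [-0.45, 0.22, -0.18, -1.17, -0.42, -1.76] 0.0
[657.0, -252.0, 261.0] [-0.1, 8.4, 9.7] [-0.43, 0.24, -0.15, -1.17, -0.4, -1.78] 0.0
[600.0, -252.0, 275.0] [-0.1, 6.8, 4.0] [-0.49, 0.15, -0.24, -1.16, -0.46, -1.76] 0.0
[540.0, -252.0, 290.0] [-0.0, 5.0, -1.9] [-0.55, 0.05, -0.31, -1.15, -0.52, -1.75] 0.0
```

View pics/s4.png

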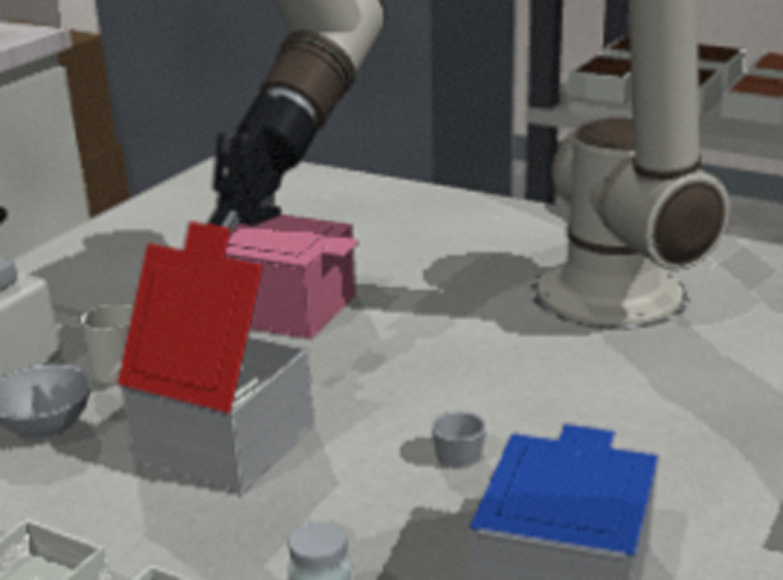

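The lid is about 60° open and resting on the fingertips. Now I'll take it past upright slowly.

Call:
{"api": "move_arm", "payload": {
  "moves": [
    {"gripper":-1,"xyz":[0,1.3,1.0],"angular":[0,0,0]},
    {"gripper":-1,"xyz":[0,2.7,1.9],"angular":[0,0,0]},
    {"gripper":-1,"xyz":[0,4.0,2.9],"angular":[0,0,0]},
    {"gripper":-1,"xyz":[0,5.1,4.1],"angular":[0,0,0]},
    {"gripper":-1,"xyz":[0,5.6,4.7],"angular":[0,0,0]},
    {"gripper":-1,"xyz":[0,6.1,5.4],"angular":[0,0,0]},
    {"gripper":-1,"xyz":[0,6.6,6.1],"angular":[0,0,0]},
    {"gripper":-1,"xyz":[0,7.1,6.7],"angular":[0,0,0]},
    {"gripper":-1,"xyz":[0,7.5,7.4],"angular":[0,0,0]},
    {"gripper":-1,"xyz":[0,7.8,8.2],"angular":[0,0,0]}
  ]
}}

```text
clock: 10.32
position: [642.8, -251.3, 263.7]
ee_rot: [0.611, 0.614, 0.354, 0.351]
contact_force: [-0.3, 0.4, 0.5]
gripper_width: -0.3
```

```bash
python3 - <<'E'
from go import *
rows([tip(1.85,163,14),(600,-252,275),(540,-252,290),(440,-252,310)])
from h import *
p,d=arm.get_image("scene");cv2.imwrite("pics/s5.png",cv2.resize(p[70:270,130:400],None,fx=2.9,fy=2.9,interpolation=cv2.INTER_CUBIC))
E
```

```text
10.32 [-0.44, 0.22, -0.17, -1.16, -0.42, -1.78] [ 642.8 -251.3  263.7] [-0.32  0.4   0.47] ang [-0.003, -0.006, 0.001]
[657.0, -252.0, 261.0] [-0.1, 0.5, 1.4] [-0.43, 0.24, -0.15, -1.17, -0.4, -1.78] 0.0
[600.0, -252.0, 275.0] [-0.0, -1.2, -4.3] [-0.49, 0.15, -0.24, -1.16, -0.46, -1.76] 0.0
[540.0, -252.0, 290.0] [-0.0, -2.9, -10.2] [-0.55, 0.05, -0.31, -1.15, -0.52, -1.75] 0.0
[440.0, -252.0, 310.0] [0.1, -6.2, -19.9] [-0.72, -0.1, -0.41, -1.11, -0.69, -1.73] 0.0
```

View pics/s5.png

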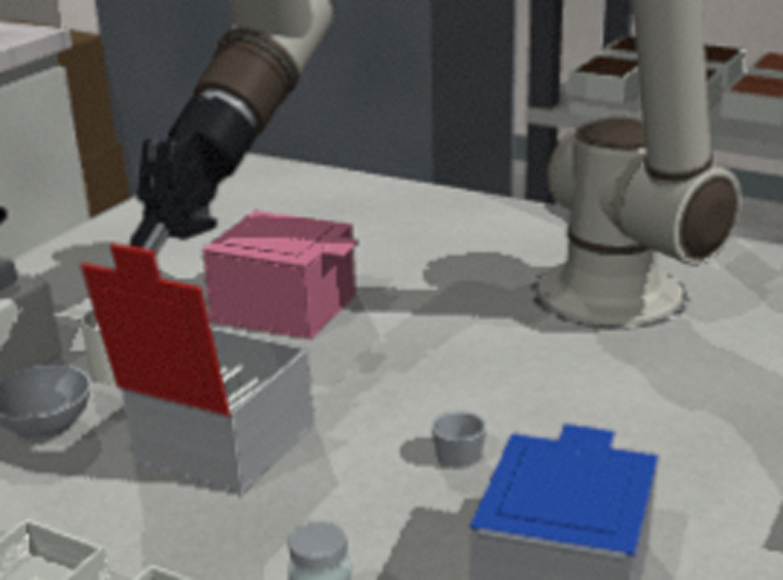

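The lid leans back past upright. I'll withdraw straight back along the tool axis.

Call:
{"api": "move_arm", "payload": {
  "moves": [
    {"gripper":-1,"xyz":[0,-1.2,-4.3],"angular":[0,0,0]},
    {"gripper":-1,"xyz":[0,-2.9,-10.2],"angular":[0,0,0]},
    {"gripper":-1,"xyz":[0,-4.6,-15],"angular":[0,0,0]},
    {"gripper":-1,"xyz":[0,-6.2,-19.9],"angular":[0,0,0]},
    {"gripper":-1,"xyz":[0,-6.2,-19.9],"angular":[0,0,0]},
    {"gripper":-1,"xyz":[0,-6.2,-19.9],"angular":[0,0,0]}
  ]
}}

```text
clock: 11.12
position: [439.2, -252.9, 310.4]
ee_rot: [0.612, 0.614, 0.354, 0.351]
contact_force: [-0.6, -0.0, -0.5]
gripper_width: -0.4
```

```bash
python3 - <<'E'
from h import *
import pickle
o=pickle.load(open("im.pkl","rb"))
c=arm.get_calibration("scene");p,d=arm.get_image("scene");cv2.imwrite("pics/s6.png",p)
s=arm.read_state();print(s['clock'],s['position'].round(0),s['contact_force'].round(2))
h=cv2.cvtColor(p,cv2.COLOR_BGR2HSV)
m=((h[...,0]<5)|(h[...,0]>175))&(h[...,1]>190)&(h[...,2]>50)
v,u=np.where(m);P=np.array([world(c,a,b,d[b,a]) for a,b in zip(u,v) if d[b,a]>0]);P=P[(P[:,2]>105)&(P[:,2]<300)&(np.abs(P[:,1]+250)<90)&(P[:,0]>500)]
k=np.polyfit(P[:,2],P[:,0],1);print(len(P),"lean angle",np.pi/2+np.arctan(k[0]),"x at hinge",np.polyval(k,100))
t,dt=arm.get_image("top");a=cv2.absdiff(t,o["top"][1]).max(2);print((a>40).sum());cv2.imwrite("pics/top2.png",t)
cv2.imwrite("pics/both.png",np.vstack([p[100:380],t[60:350]]))
E
```

```text
11.175 [ 440. -253.  310.] [ 0.07  0.33 -0.33]
1174 lean angle 1.9319415598925265 x at hinge 635.1660646110356
23783
```

View pics/both.png

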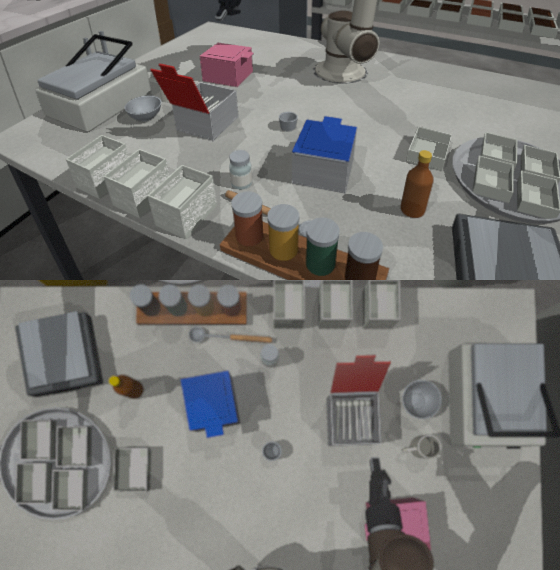

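The red lid leans back at 1.93 rad with the fingers clear, and everything else sits at its earlier pixels. Handing in.

```bash
python3 -c "
from bench import arm
print(arm.job_done())"
```

```text
the job is handed in; nothing more can be done
None
```

The red lid is flipped over and leaning back open by itself, and I handed the job in at about 11.2 s of the 38 s allowed.

**What I did:** I slid the shut fingers under the front lip, with the tool pitched about 30° down. I then pushed the lid up along its arc past upright and withdrew straight back. The tool force read about 2 N on the way up.

**Last checks:**
- **Red lid:** a plane fit to the depth image gives 1.93 rad, close to the 1.95 stop. I did not measure its speed separately.
- **Blue lid and loose things:** in the final pictures the blue lid is shut. The caddies and loose things look to be where they were; I compared them by eye, not by measured distances.
- **Contact:** the fingers are well clear of the lid, and the tool force reads about zero.

**One disagreement:** the cameras placed the lip edge 4–7 mm apart (about 450 mm in the top view, 443–446 mm from the wrist). I used the wrist value, and it was close enough for the push.

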